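# Stow the spare bearing insert and latch the bay gate

## Task

Take the dull silver spare bearing insert by its collar and seat it flat, collar up, in the round cup inside the plywood bay. Then push the bay's gate shut, gently and without forcing it, until the sprung tongue has ridden over the keeper pin and snapped in behind it, and let go with the gate latched. Leave the other things on the table where they are.

Things in the scene. Friction and masses are not known exactly. Their poses are not given: they have to be found in the camera images.
- bay: Plywood parts bay standing fixed on the table, 190 (x) x 250 (y) x 85 mm high, open on top, floor 12 mm thick, walls 12 mm thick at the back (+x) and both sides. Origin: centre of its underside; its own -x is the front, where the gate is; z up. Two posts 115 mm high stand at the front corners.
- insert: Dull silver bearing insert lying on the table with its collar up: outer ring 62 mm across and 18 mm high, and a narrower collar 40 mm across rising from it to 40 mm above the underside (grip it by the collar). 0.2 to 0.45 kg. Origin: centre of its underside, z up.
- cup_floor (a point): Centre of the inner floor of the round dark steel cup fixed in the bay, 16 mm above the table. The cup is 69 mm wide inside, 76 mm outside, and its rim is 18 mm above this point; it takes the outer ring of the insert with 3.5 mm to spare all round.
- gate_hinge (a point): Point on the upright hinge line of the gate, at the level of the gate's top edge (125 mm above the table); the hinge is at the bay's front left corner (own +y side). Its axes are those of the bay.
- gate_push (a point): Point on the gate's outer face (the side away from the bay), 150 mm from the hinge line, 20 mm below the top edge; turns with the gate. Its own +x points through the gate in the closing direction, its own y lies along the gate towards the hinge, z up. The face lies 7 mm outside the hinge line. Low on the free edge a steel stop plate reaches 195 mm from the hinge.
- gate (a joint): Angle of the wooden gate (rad): 0 is square across the bay's front, positive is open, swung out to the front; it stays where it is left (0.5 N moves it). Gate 14 mm thick, 16 to 125 mm above the table, free edge 175 mm from the hinge. Latched it rests anywhere from about -0.13 to +0.13, set differently each time by a slotted keeper bracket that is not measured. Over 14 N damages it.
- tongue_tip (a point): Tip of the steel latch tongue, which stands 12 mm out beyond the gate's free edge, 102 mm above the table, on the gate's inner side. Its leading side is a 45 degree slope. It must ride over the upright keeper pin (8 mm thick, beside the bay's right post): about 16 mm of edge travel, taking up to 4 to 6 N at the point gate_push, then it snaps out behind the pin.
- tongue (a joint): How far the tongue is pressed in (m): 0 fully out, 0.008 while passing over the pin, about 0 again once snapped in. Sprung, 12 mm of travel along the gate. Just before the snap the gate meets a rubber buffer (5 N/mm, set with the keeper bracket); at 7 to 10 N at gate_push, after the drop in force, the tongue is surely in. The buffer then holds the gate pressed (3 to 4 N) on the tongue.
- pillow_block: Grey cast pillow block housing, 130 x 36 mm foot, 86 mm high. To be left where it is; origin at the centre of its underside or near it.
- nylon_hammer: Stubby hammer, white nylon head 75 mm wide, wooden handle, 195 mm long, lying on the table. To be left where it is; origin at the centre of its underside or near it.
- grease_tin: Plain steel tin, 80 mm across, 85 mm high. To be left where it is; origin at the centre of its underside or near it.
- oil_bottle: Grey plastic bottle, 60 mm across, 150 mm high. To be left where it is; origin at the centre of its underside or near it.
- spacer_ring: Flat plain steel ring, 72 mm outside, 48 mm bore, 12 mm thick; not the bearing insert. To be left where it is; origin at the centre of its underside or near it.
- nipple_tray: Dark steel tray 120 x 90 x 35 mm. To be left where it is; origin at the centre of its underside or near it.
- wood_chock: Dark wooden chock 100 x 40 x 35 mm. To be left where it is; origin at the centre of its underside or near it.
There are look-alikes about, which are no part of the job. Leave any purple or yellow look-alike of the insert alone.

How it is judged:
By the outcome, as a careful person would: the job done as asked, in the order asked, and still so for the second after the job is handed in, with the robot touching nothing.
It also fails if it takes over 64 s, if anything falls off the work surface, if the arm or the gripper's body presses on something with over 40 N, if the wrist force passes 120 N, or if a joint passes its speed limit or range.

## Robot

A 6-joint arm with a two-finger parallel gripper is mounted at the origin on the work surface. World frame = base frame: x ahead of the robot, y to its left, z up, the work surface at z = 0. Lengths are in m, angles in degrees, forces in N, time in s.
With the tool pointing down it reaches from about 0.35 to 0.875 m from the base axis. Payload 4.2 kg.
Tool frame: the origin (TCP) lies midway between the tips of the shut fingers; the grasp point (between the pads) lies 19 mm behind it; x points along the fingers, y is the direction in which the jaws open and shut, and the axes are right-handed (so a half turn about x gives the same grasp; the last joint's range is limited). The gripper opens to 87 mm and grips with 3 to 60 N. Pads are 19 mm wide; open, the fingers measure 117 mm over their backs; the gripper's body (75 mm by 190 mm) begins 51 mm behind the grasp point.
Start: joints at [-50.672, 22.042, 0.453, 0, -68.411, -14.817], TCP at [0.259, -0.569, 0.223] pointing down, gripper open.
Joint ranges: [-179.83, 179.83], [-69.29, 118.12], [-61.27, 80.66], [-181.25, 117.63], [-171.15, -9.14], [-177.46, 177.46]. Speed limits (degrees/s): [159.86, 159.86, 180, 180, 180, 180].

## Interface

Orientations are given as a 3x3 rotation matrix whose columns are the frame's x, y, z axes.
In Python, from station import r gives the robot as it stands.
- The arm moves only by the tool play_rows, never from a script. Its argument "plan" is a list that holds one entry, the list of rows, each a list of 6 numbers: the shift along the tool's x, y, z in cm, then the turn, a rotation vector about the tool's x, y, z in units of 10 degrees (1.0 is 10 degrees). A call has 1 to 5 rows; each row is the pose to reach, as a shift and turn from the pose commanded when the call began, along the tool's axes at that moment; what a row does not reach only later rows make up. A row lasts 1/8 s, in which the tool goes at most 62.5 mm and 10.7 degrees, less where a joint would pass 70% of its speed; a pose out of reach is approached as far as the arm can. A call with a gripper value outside its range is refused whole. "hand" is the opening, from 0 (shut) to 1 (fully open), set as the call begins (left out, the last holds). The fingers move at their own pace and stop on an object; the grip force is fixed at half the most. Time passes only in rows, so rows that repeat a pose let the fingers close. It gives the time, the measured TCP pose, the force and the opening at its end, in the units of the state.
- r.sense(): the state, without advancing time (a new reading comes with each control period).
- r.capture(name): name is "scene" or "top" or "wrist"; returns (picture, depth): 420x560x3 uint8, blue, green, red; 420x560 float32, m along the optical axis (not along the pixel's ray), 0 where there is no reading.
- r.get_calibration(name): a dict with "vfov" (degrees; the focal length in pixels is half the picture's height over the tangent of half this angle, whatever the lens; pixels are square), "cx", "cy" (the principal point, pixels), "rvec" (rotation vector, rad) and "tvec" (3), from world to camera coordinates, as OpenCV has them. Camera axes: x right, y down, z forward; pixel columns grow to the right and rows downward; lengths in m; the calibration is good to about 2 mm. A picture is of the moment at which its call begins: read the wrist's pose just before it. get_calibration takes no time and is no camera call; for the wrist camera it gives the pose at the moment of the call.
- r.finish_job(): hands the job in, once; it reports no verdict.
The state is a dict: "time_s": time; "joints": joint angles; "joint_velocities": joint speeds; "effort": joint torques, N m; "tcp_pos": TCP position; "ee_rot": TCP orientation; "wrist_force": force on the tool from outside, world axes, zero at the start; "moment": the same for the moment, N m; "gripper_width": opening from 0.0 (shut) to 1.0 (fully open).
Only numpy, scipy, OpenCV 4.12 (cv2) and the standard library are available. Lean on these libraries where they do the work, as an engineer would, in place of code of your own. Each camera call takes 0.05 s, during which the arm holds its last target.

## Working session

There is one attempt and no reset: what is moved stays moved. The work goes in short steps, Python scripts to look and compute and a tool call to move; the robot and the scene stay as the last step left them, time stands still between calls to the robot, and variables do not carry over. Pictures are saved under pics/ and viewed, and the job is handed in when it is done.

Besides the shell and the picture viewer there is one more tool, called after "Call:" as a command line: name --argument value ..., lists and objects as JSON in quotes. play_rows: Moves the arm, as the interface text tells. Its arguments: {"type":"object","properties":{"plan":{"type":"array","items":{"type":"array","items":{"type":"array","items":{"type":"number"}}}},"hand":{"type":"number"}},"required":["plan"]}

```bash
ls; mkdir -p pics; cat > h.py <<'E'
import numpy as np, cv2
from station import r
def cal(n):
    c=r.get_calibration(n); R=cv2.Rodrigues(np.array(c['rvec'],float))[0]; t=np.array(c['tvec'],float).ravel()
    f=210/np.tan(np.radians(c['vfov'])/2); return f,c['cx'],c['cy'],R,t
def ray(C,u,v,z):
    f,cx,cy,R,t=C; d=R.T@np.array([(u-cx)/f,(v-cy)/f,1]); o=-R.T@t
    return o+d*(z-o[2])/d[2]
def pts(C,D):
    f,cx,cy,R,t=C; v,u=np.mgrid[0:D.shape[0],0:D.shape[1]]
    P=np.stack([(u-cx)/f*D,(v-cy)/f*D,D],-1); return (P-t)@R
def proj(C,p):
    f,cx,cy,R,t=C; q=R@np.asarray(p)+t; return f*q[0]/q[2]+cx, f*q[1]/q[2]+cy
E
python3 - <<'E'
from h import *
for n in ['scene','top']:
    C=cal(n); I,D=r.capture(n); cv2.imwrite(f'pics/{n}0.png',I); np.savez(f'{n}0.npz',I=I,D=D)
    print(n,C[0],C[1],C[2],-C[3].T@C[4], (D==0).mean())
s=r.sense(); print(s)
E
```

```text
pics
scene 413.7193501791553 285.0672469280084 201.85205662064882 [1.05661374 0.11563016 0.96074268] 0.00413265306122449
top 503.5487223146298 279.75098519127664 217.04500916134097 [0.44478104 0.02311704 1.66009649] 0.004328231292517006
{'time_s': 0.1, 'joints': array([-5.06730857e+01,  2.20850273e+01,  3.87621508e-01, -2.46466342e-02,
       -6.84139063e+01, -1.48187135e+01]), 'joint_velocities': array([-0.03503462, -0.13743843,  0.2543709 ,  0.15160799, -0.01657301,
        0.03954127]), 'effort': array([-1.50410933e-04, -3.91689134e+01,  1.87935537e+01,  4.23189819e+00,
        1.34426396e-02, -6.94464552e-05]), 'tcp_pos': array([ 0.25906574, -0.56817202,  0.22158484]), 'ee_rot': array([[-9.21780046e-04, -4.14678213e-01,  9.09967653e-01],
       [ 1.75627891e-03,  9.09965965e-01,  4.14679223e-01],
       [-9.99998033e-01,  1.98040003e-03, -1.10497868e-04]]), 'wrist_force': array([-0.15953949, -0.81936555,  0.28249038]), 'moment': array([-0.00496316,  0.00283828, -0.02249602]), 'gripper_width': 0.9972900148459563}
```

View pics/scene0.png

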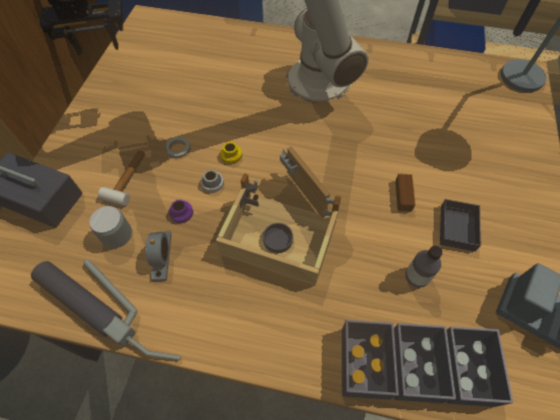

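View pics/top0.png

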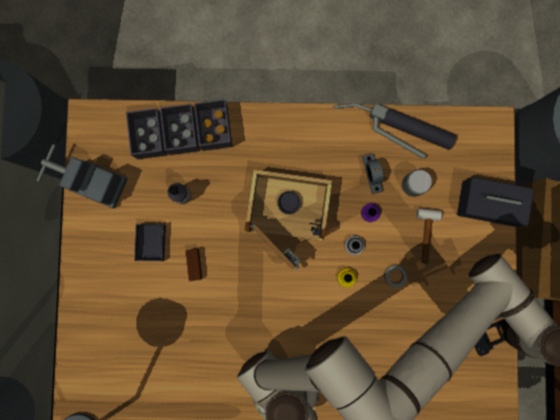

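Candidates (scene / top pixel): silver insert (212,181)/(355,244); yellow look-alike (231,152)/(347,277); purple look-alike (180,210)/(371,212); flat spacer ring (178,147)/(395,275). By its description, the silver collared one is the insert. I'll check it in a close crop.

```bash
python3 - <<'E'
from h import *
a=np.load('scene0.npz'); I=a['I']; b=np.load('top0.npz'); J=b['I']
x=cv2.resize(I[130:240,160:270],(400,400),interpolation=cv2.INTER_CUBIC)
y=cv2.resize(J[160:290,235:385],(400,347),interpolation=cv2.INTER_CUBIC)
y=cv2.copyMakeBorder(y,0,53,0,0,0); cv2.imwrite('pics/crop0.png',np.hstack([x,y]))
x=cv2.resize(I[140:280,210:350],(600,600),interpolation=cv2.INTER_CUBIC); cv2.imwrite('pics/crop1.png',x)
C=cal('top'); P=pts(C,b['D']); 
for (u,v) in [(355,244),(347,277),(371,212),(395,275),(289,202)]:
    print(u,v,P[v,u].round(3), ray(C,u,v,.04).round(3))
# height-segmented
m=(P[...,2]>.025)&(P[...,2]<.06)&(np.hypot(P[...,0]-P[244,355,0],P[...,1]-P[244,355,1])<.06)
print('insert top',m.sum(),P[m].mean(0), P[m].min(0),P[m].max(0))
# bay by depth: walls z 0.07-0.095
m=(P[...,2]>.075)&(P[...,2]<.135); m[:, :235]=0; m[:,345:]=0; m[:160]=0; m[280:]=0
cv2.imwrite('pics/m.png',cv2.resize((m*255).astype(np.uint8)[150:290,230:350],None,fx=5,fy=5,interpolation=0)[:600])
E
```

```text
355 244 [ 0.477 -0.214  0.038] [ 0.477 -0.213  0.04 ]
347 277 [ 0.371 -0.189  0.039] [ 0.371 -0.189  0.04 ]
371 212 [ 0.581 -0.265  0.037] [ 0.581 -0.264  0.04 ]
395 275 [ 0.379 -0.351  0.   ] [ 0.38  -0.342  0.04 ]
289 202 [0.61  0.001 0.023] [0.608 0.001 0.04 ]
insert top 134 [ 0.47288991 -0.21250536  0.03871548] [ 0.45431933 -0.24130195  0.02510803] [ 0.499739   -0.18636514  0.04909655]
```

View pics/crop0.png

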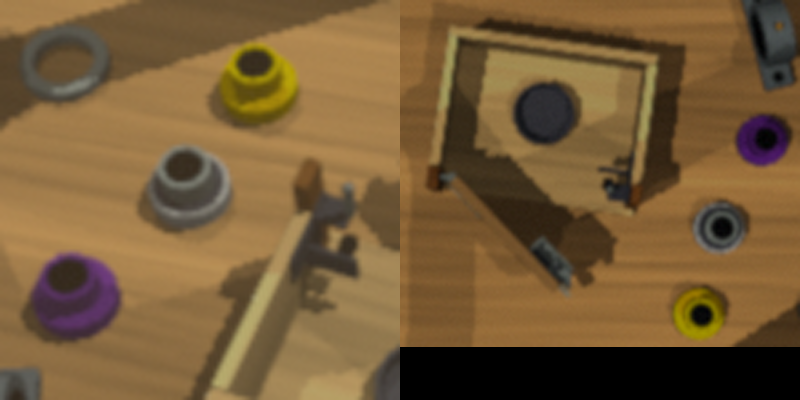

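View pics/crop1.png

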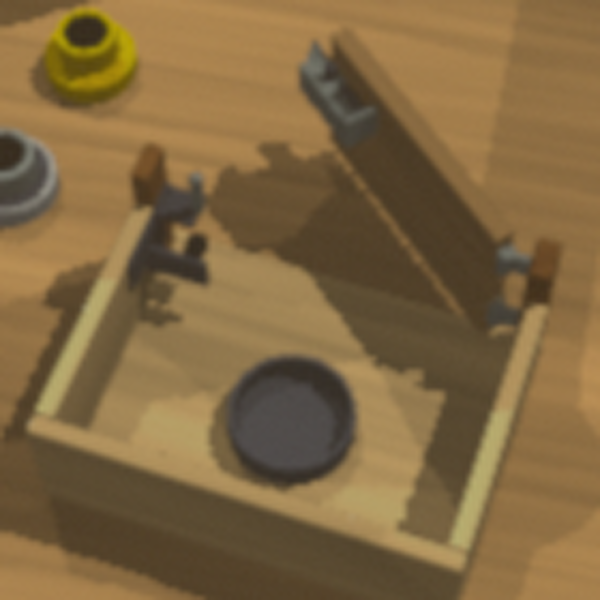

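View pics/m.png

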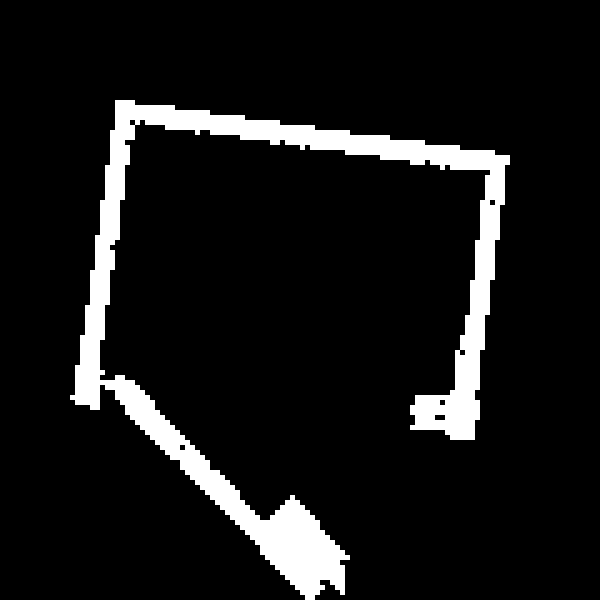

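The crop shows the silver collared insert at scene (212,181). The yellow and purple ones are separate, and the ring is flat with no collar. The gate is open about 35–40°, and the cup is at top (289,202). Next I measure the poses.

```bash
python3 - <<'E'
from h import *
b=np.load('top0.npz'); J=b['I']; C=cal('top'); P=pts(C,b['D'])
a=np.load('scene0.npz'); S=a['I']; Cs=cal('scene'); Q=pts(Cs,a['D'])
# bay walls from points z .08-.09
for nm,PP in(('top',P),('scene',Q)):
    m=(PP[...,2]>.076)&(PP[...,2]<.094)&(abs(PP[...,1])<.2)&(PP[...,0]>.45)&(PP[...,0]<.75)
    q=PP[m]; 
    # back wall: extreme x by line
    rect=cv2.minAreaRect((q[q[:,0]>.52][:,:2]*1000).astype(np.float32)); print(nm,'rect',rect, np.median(q[:,2]))
    m=(PP[...,2]>.105)&(PP[...,2]<.14)&(abs(PP[...,1])<.2)&(PP[...,0]>.35)&(PP[...,0]<.75)
    q=PP[m]; print(' high', q.shape, q[:,:2].min(0),q[:,:2].max(0)); np.save(nm+'high.npy',q)
# dark cup
def circ(I,roi,thr,C,z,name):
    u0,u1,v0,v1=roi; g=cv2.resize(I[v0:v1,u0:u1],None,fx=8,fy=8,interpolation=cv2.INTER_CUBIC).max(2)
    _,m=cv2.threshold(g,thr,255,cv2.THRESH_BINARY_INV if name=='cup' else cv2.THRESH_BINARY)
    cs,_=cv2.findContours(m,0,1); c=max(cs,key=cv2.contourArea); e=cv2.fitEllipse(c)
    u=(e[0][0]+.5)/8-.5+u0; v=(e[0][1]+.5)/8-.5+v0
    print(name,(u,v),np.array(e[1])/8, ray(C,u,v,z).round(4))
circ(J,(270,310,183,222),85,C,.034,'cup'); circ(S,(258,298,218,256),85,Cs,.034,'cup')
for I,Cc,(u,v) in((J,C,(355,244)),(S,Cs,(212,181))):
    print(I[v-16:v+17:2,u-16:u+17:2].max(2))
E
```

```text
top rect ((605.0247802734375, 3.6611785888671875), (249.96971130371094, 172.96591186523438), 83.0187759399414) 0.08415844920781235
 high (435, 3) [ 0.39583427 -0.11043002] [0.53685489 0.13938026]
scene rect ((599.7095336914062, 4.086669921875), (251.05747985839844, 183.83255004882812), 83.32421112060547) 0.08538009291729681
 high (829, 3) [ 0.39523798 -0.11008685] [0.53748729 0.13886826]
cup (289.235559463501, 201.97216987609863) [23.33236313 24.47487259] [6.092e-01 1.000e-04 3.400e-02]
cup (277.28571128845215, 237.9113368988037) [29.10958481 30.01456451] [0.6145 0.0031 0.034 ]
[[124 161 163 161 162 162 163 163 161 162 162 162 162 160 162 160 160]
 [154 158 157 157 158 157 158 159 160 157 158 159 157 158 161 159 160]
 [152 153 152 152 152 152 152 153 154 154 156 154 154 154 155 151 153]
 [154 156 156 154 139 133 134 126 114 127 151 155 154 153 154 153 152]
 [151 150 150 134 127 115 113  90  79  85  90 120 138 149 148 148 147]
 [153 155 148 130 116  97  65  56  50  51  56  67  86 137 149 150 149]
 [144 143 132 111  97  56  58  80  76  79  66  56  67  88 139 142 141]
 [133 132 112  93 
[... 1200 characters left out ...]
146  84  99 106  71  67  84 117  97  81  87 154 157 159 159]
 [160 157 110  80  70  91 104 110 103  84  78  78  93 140 151 159 155]
 [151 134 101  90  67  70  73  74  71  74  77  78 123 122 142 163 162]
 [153 114  96  98  77  66  68  71  71  73  77  98 133 103 145 158 157]
 [165 111 104  95 110 108  85  78  82  93 119 119  94 117 142 154 156]
 [166 134 108 100  85 101 116 106 108 103  96  90 114 134 147 153 151]
 [168 165 148 110  89  85  83  83  82  86 100 131 145 152 163 163 160]
 [171 172 173 162 134  99  93 111 128 136 145 148 157 166 171 171 170]
 [169 169 171 171 170 170 157 150 151 150 151 157 168 169 169 168 169]
 [178 176 175 173 172 171 171 170 168 165 170 172 173 173 173 171 170]]
```

```bash
python3 - <<'E'
from h import *
s=r.sense(); R=s['ee_rot']; p=s['tcp_pos']
f,cx,cy,Rc,t=cal('wrist'); o=-Rc.T@t; print('cam in tool',R.T@(o-p),'\n',(R.T@Rc.T).round(2),f)
yaw=np.radians(-6.9)
for n in('top','scene'):
    q=np.load(n+'high.npy'); print(n,np.median(q[:,2]))
    # bay frame about centre
    c=np.array([.605,.0037]); ex=np.array([np.cos(yaw),np.sin(yaw)]); ey=np.array([-np.sin(yaw),np.cos(yaw)])
    d=np.c_[(q[:,:2]-c)@ex,(q[:,:2]-c)@ey]
    g=d[(d[:,1]<.09)&(d[:,1]>-.02)&(q[:,2]>.118)&(q[:,2]<.132)]
    v=cv2.fitLine(g.astype(np.float32),cv2.DIST_HUBER,0,.001,.001).ravel(); print(' gate line',v,'angle',np.degrees(np.arctan2(abs(v[0]),abs(v[1]))))
    po=d[(d[:,1]>.1)&(q[:,2]<.12)]; print(' lpost',po.min(0),po.max(0))
    po=d[(d[:,1]<-.05)&(d[:,0]>-.12)]; print(' rpost',po.min(0),po.max(0))
    print(' far', d[d[:,0]<-.12].min(0), d[d[:,0]<-.12].max(0))
E
```

```text
cam in tool [-0.16303213 -0.00094202 -0.06850818] 
 [[ 0.   -0.25  0.97]
 [ 1.   -0.   -0.  ]
 [ 0.    0.97  0.25]] 327.34741804860414
top 0.12163767715735355
 gate line [ 0.6320105   0.7749598  -0.14185616  0.0352384 ] angle 39.19861
 lpost [-0.1081118   0.10042884] [-0.08321518  0.12394092]
 rpost [-0.0967999  -0.12501809] [-0.07145341 -0.08413334]
 far [-0.20630782 -0.05751473] [-0.12020033  0.0746727 ]
scene 0.11763273802795794
 gate line [ 0.62871784  0.7776335  -0.13567714  0.04030215] angle 38.95559
 lpost [-0.10891312  0.10011861] [-0.08280845  0.12347361]
 rpost [-0.09751358 -0.12450991] [-0.07098876 -0.08404941]
 far [-0.20674094 -0.05740036] [-0.12011225  0.07070031]
```

Call:
play_rows --plan '[[[0, 6, 7, 1.0, 0, 0], [0, 12, 14, 2.0, 0, 0], [0, 16, 20, 3.15, 0, 0], [0, 20, 27, 3.15, 0, 0], [0, 23.4, 34.2, 3.15, 0, 0]]]' --hand 1

```text
time_s: 0.72
tcp_pos: [0.4084, -0.3026, 0.2225]
ee_rot: [[-0.0, 0.122, 0.992], [0.0, 0.992, -0.122], [-1.0, 0.0, -0.0]]
wrist_force: [1.1, -0.9, 0.0]
gripper_width: 1.0
```

Call:
play_rows --plan '[[[2, 5, 3, 0, 0, 0], [4, 9.5, 5, 0, 0, 0], [4, 9.5, 5, 0, 0, 0], [4, 9.5, 5, 0, 0, 0]]]'

```text
time_s: 1.23
tcp_pos: [0.4691, -0.2163, 0.1825]
ee_rot: [[-0.001, 0.121, 0.993], [-0.0, 0.993, -0.121], [-1.0, -0.0, -0.001]]
wrist_force: [-0.7, -0.4, 0.4]
gripper_width: 0.997
```

```bash
cat > wr.py <<'E'
from h import *
import sys
s=r.sense(); C=cal('wrist'); I,D=r.capture('wrist'); n=sys.argv[1]; cv2.imwrite(f'pics/{n}.png',I); np.savez(n+'.npz',I=I,D=D,R=C[3],t=C[4],f=C[:3])
print(s['tcp_pos'].round(4),s['time_s'],s['wrist_force'].round(2)); print(proj(C,[.473,-.213,.04]),proj(C,s['tcp_pos']))
E
python3 wr.py w1
```

```text
[ 0.4691 -0.2163  0.1825] 1.225 [-0.65 -0.41  0.37]
(np.float64(291.02210256051336), np.float64(194.2667376423659)) (np.float64(287.7249707968316), np.float64(248.65067611619193))
```

View pics/w1.png

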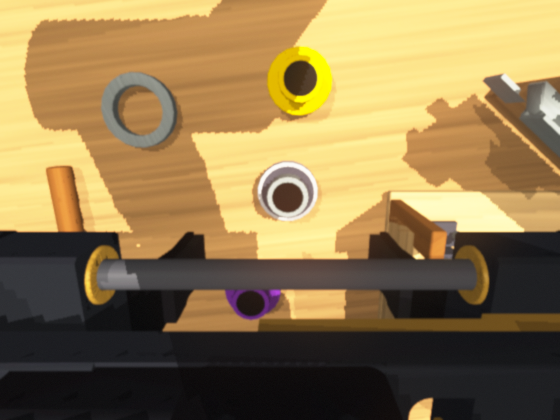

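The wrist picture shows the silver insert at (288,192), yellow at (300,80), purple at (252,298) and the ring at (138,110).

```bash
cat > fitins.py <<'E'
from h import *
import sys
a=np.load(sys.argv[1]+'.npz'); I=a['I']; C=(*a['f'],a['R'],a['t']); P=pts(C,a['D'])
u0,u1,v0,v1=map(int,sys.argv[2:6])
W=np.zeros(I.shape[:2],bool); W[v0:v1,u0:u1]=1
hsv=cv2.cvtColor(I,cv2.COLOR_BGR2HSV)
for lo,hi in((.012,.022),(.035,.045)):
    m=W&(P[...,2]>lo)&(P[...,2]<hi)
    q=P[m]; c,rad=cv2.minEnclosingCircle((q[:,:2]*1000).astype(np.float32)); print(lo,m.sum(),np.median(q[:,2]).round(4),'encl',np.round(c,1),round(rad,1),'mean',q[:,:2].mean(0).round(4))
m=(W&(hsv[...,1]<70)).astype(np.uint8)*255
cs,_=cv2.findContours(m,0,1); c=max(cs,key=cv2.contourArea); e=cv2.fitEllipse(c); print(e, ray(C,*e[0],.013).round(4))
cv2.imwrite('pics/fi.png',cv2.resize(np.hstack([I[v0:v1,u0:u1],cv2.merge([m]*3)[v0:v1,u0:u1]]),None,fx=4,fy=4))
E
python3 fitins.py w1 245 330 150 230
```

```text
0.012 1365 0.0192 encl [ 475.6 -216.9] 30.9 mean [ 0.4698 -0.2161]
0.035 1329 0.0413 encl [ 474.9 -216.4] 20.5 mean [ 0.4747 -0.2166]
((287.40728759765625, 190.62417602539062), (58.82590103149414, 59.051265716552734), 121.79263305664062) [ 0.475  -0.2166  0.013 ]
```

View pics/fi.png

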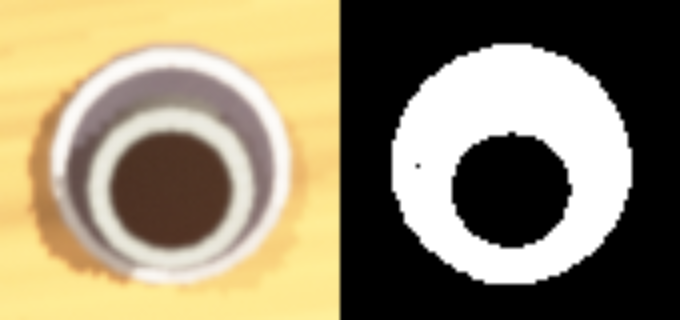

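Call:
play_rows --plan '[[[5, 0, 0.6, 0, 0, 0], [10, 0, 0.6, 0, 0, 0], [14, 0, 0.6, 0, 0, 0], [16.1, 0, 0.6, 0, 0, 0], [16.1, 0, 0.6, 0, 0, 0]]]'

```text
time_s: 1.9
tcp_pos: [0.4738, -0.2181, 0.0206]
ee_rot: [[-0.003, 0.124, 0.992], [0.0, 0.992, -0.124], [-1.0, -0.0, -0.003]]
wrist_force: [-0.5, 0.1, -0.0]
gripper_width: 0.999
```

Call:
play_rows --plan '[[[0, 0, 0, 0, 0, 0], [0, 0, 0, 0, 0, 0], [0, 0, 0, 0, 0, 0], [0, 0, 0, 0, 0, 0], [0, 0, 0, 0, 0, 0]]]' --hand 0.3

```text
time_s: 2.52
tcp_pos: [0.4753, -0.2169, 0.0218]
ee_rot: [[0.0, 0.122, 0.993], [-0.0, 0.993, -0.122], [-1.0, -0.0, 0.0]]
wrist_force: [0.9, 0.3, -0.0]
gripper_width: 0.519
```

Call:
play_rows --plan '[[[0, 0, 0, 0, 0, 0], [0, 0, 0, 0, 0, 0], [0, 0, 0, 0, 0, 0], [0, 0, 0, 0, 0, 0]]]' --hand 0

```text
time_s: 3.02
tcp_pos: [0.4753, -0.2168, 0.0216]
ee_rot: [[0.0, 0.122, 0.993], [0.0, 0.993, -0.122], [-1.0, 0.0, 0.0]]
wrist_force: [0.6, 1.8, 2.6]
gripper_width: 0.45
```

Call:
play_rows --plan '[[[-3, 0, 0, 0, 0, 0], [-8, 0, 0, 0, 0, 0], [-13, 0, 0, 0, 0, 0], [-16, 0, 0, 0, 0, 0], [-16, 0, 0, 0, 0, 0]]]'

```text
time_s: 3.65
tcp_pos: [0.4762, -0.2172, 0.1833]
ee_rot: [[0.005, 0.122, 0.993], [-0.001, 0.993, -0.122], [-1.0, -0.0, 0.005]]
wrist_force: [0.9, 0.4, -3.3]
gripper_width: 0.452
```

```bash
python3 wr.py w2; python3 - <<'E'
from h import *
I,D=r.capture('scene');cv2.imwrite('pics/s2.png',I); np.savez('s2.npz',I=I,D=D)
E
```

```text
[ 0.4762 -0.2172  0.1833] 3.65 [ 0.9   0.36 -3.32]
(np.float64(291.0959224226668), np.float64(186.06385161990963)) (np.float64(287.71976681694343), np.float64(248.68032703793045))
```

View pics/w2.png

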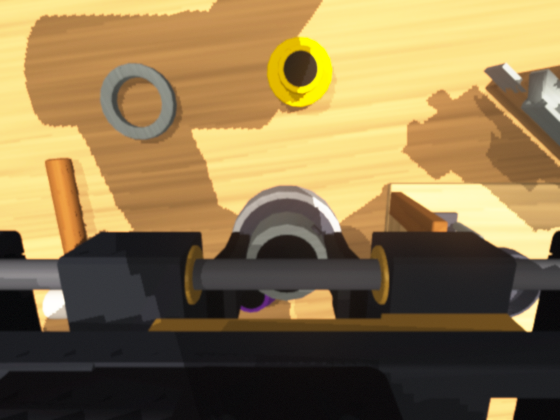

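View pics/s2.png

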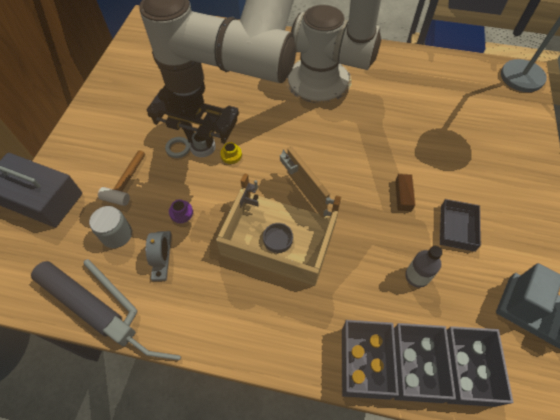

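Insert held (about 3.3 N of weight, opening 0.45). Next, above the bay to view the cup with the wrist camera.

Call:
play_rows --plan '[[[-1, 3, 2.5, 0, 0, 0], [-1, 8, 6, 0, 0, 0], [-1, 13, 10, 0, 0, 0], [-1, 17, 13, 0, 0, 0], [-1, 20, 15, 0, 0, 0]]]'

```text
time_s: 4.38
tcp_pos: [0.6485, -0.0349, 0.1876]
ee_rot: [[-0.006, 0.121, 0.993], [-0.0, 0.993, -0.121], [-1.0, -0.001, -0.006]]
wrist_force: [-0.1, 0.3, -3.4]
gripper_width: 0.45
```

Call:
play_rows --plan '[[[0, 3, 2.5, 0, 0, 0], [0, 3.5, 2.8, 0, 0, 0], [0, 3.5, 2.8, 0, 0, 0]]]'

```text
time_s: 4.75
tcp_pos: [0.6793, -0.0054, 0.1886]
ee_rot: [[-0.005, 0.121, 0.993], [-0.001, 0.993, -0.121], [-1.0, -0.001, -0.005]]
wrist_force: [-0.0, 0.6, -2.7]
gripper_width: 0.449
```

```bash
python3 wr.py w3
```

```text
[ 0.6793 -0.0054  0.1886] 4.75 [-0.04  0.59 -2.69]
(np.float64(11.651152536931136), np.float64(-19.25452604049937)) (np.float64(287.73566785431615), np.float64(248.6826482434517))
```

View pics/w3.png

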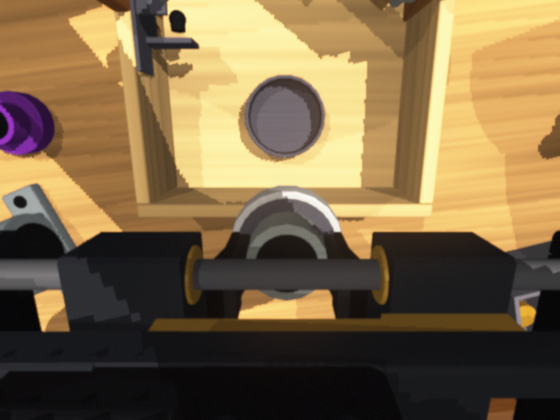

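The cup is clearly visible at (285,116) and the held insert shows at (288,230). Now fit the cup's rim.

```bash
python3 - <<'E'
from h import *
a=np.load('w3.npz'); I=a['I']; C=(*a['f'],a['R'],a['t']); P=pts(C,a['D'])
hsv=cv2.cvtColor(I,cv2.COLOR_BGR2HSV); W=np.zeros(I.shape[:2],bool); W[65:170,235:335]=1
print(hsv[116,235:335:4,1]); print(hsv[65:170:4,285,1])
m=(W&(hsv[...,1]<75)).astype(np.uint8)*255
m=cv2.morphologyEx(m,cv2.MORPH_OPEN,np.ones((3,3),np.uint8))
cs,_=cv2.findContours(m,0,1); c=max(cs,key=cv2.contourArea); e=cv2.fitEllipse(c); f=C[0]; print(e)
for z in(.016,.025,.034): print(z,ray(C,*e[0],z).round(4))
q=np.array([ray(C,u,v,.034)[:2] for u,v in c[:,0]])*1000; print(cv2.fitEllipse(q.astype(np.float32)))
mm=W&(P[...,2]>.029)&(P[...,2]<.039); q=P[mm]; print('rim',mm.sum(),np.median(q[:,2]),cv2.minEnclosingCircle((q[:,:2]*1000).astype(np.float32)), cv2.fitEllipse((q[:,:2]*1000).astype(np.float32)))
mm=W&(P[...,2]>.013)&(P[...,2]<.019)&(hsv[...,1]<75)&(np.hypot(P[...,0]-.61,P[...,1])<.034); q=P[mm]; print('floor',mm.sum(),np.median(q[:,2]),q.mean(0))
cv2.imwrite('pics/fc.png',cv2.resize(np.hstack([I[65:170,235:335],cv2.merge([m]*3)[65:170,235:335]]),None,fx=4,fy=4))
E
```

```text
[107 131 131  19  21  22  19  19  17  21  20  19  19  21  21  19  19  23
  21  52  53  68  30 116  99]
[ 91  95 102  27  71  62  23  22  19  18  22  22  17  18  21  23  21  23
  23  23  21  27  48  89 113  93  82]
((284.2929992675781, 115.65543365478516), (78.40628051757812, 81.05951690673828), 3.7222445011138916)
0.016 [6.092e-01 3.000e-04 1.600e-02]
0.025 [6.093e-01 3.000e-04 2.500e-02]
0.034 [6.094e-01 4.000e-04 3.400e-02]
((610.4692993164062, 0.23750968277454376), (73.39591979980469, 73.83360290527344), 33.515560150146484)
rim 1057 0.03461138592780026 ((610.9472045898438, 0.42871594429016113), 37.92479705810547) ((610.8985595703125, 0.5153205990791321), (71.64286041259766, 71.65121459960938), 93.4565658569336)
floor 3776 0.01699408516236498 [6.09703490e-01 1.60413867e-04 1.69859043e-02]
```

View pics/fc.png

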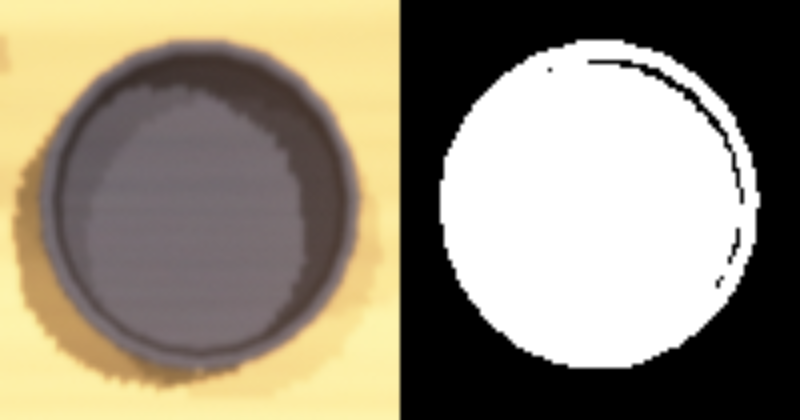

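Call:
play_rows --plan '[[[0, -0.1, -3, 0, 0, 0], [0, -0.26, -6, 0, 0, 0], [2, -0.26, -6.9, 0, 0, 0], [5, -0.26, -6.9, 0, 0, 0], [5, -0.26, -6.9, 0, 0, 0]]]'

```text
time_s: 5.42
tcp_pos: [0.6088, -0.0009, 0.1394]
ee_rot: [[-0.006, 0.123, 0.992], [-0.001, 0.992, -0.123], [-1.0, -0.002, -0.006]]
wrist_force: [0.3, 0.6, -2.0]
gripper_width: 0.454
```

Call:
play_rows --plan '[[[3, 0, 0, 0, 0, 0], [6, 0, 0, 0, 0, 0], [7.4, 0, 0, 0, 0, 0], [7.4, 0, 0, 0, 0, 0], [7.4, 0, 0, 0, 0, 0]]]'

```text
time_s: 6.05
tcp_pos: [0.6129, 0.0004, 0.0692]
ee_rot: [[0.003, 0.121, 0.993], [0.0, 0.993, -0.121], [-1.0, 0.001, 0.003]]
wrist_force: [-0.7, -0.1, -2.0]
gripper_width: 0.45
```

Call:
play_rows --plan '[[[0, 0, 0, 0, 0, 0], [0, 0, 0, 0, 0, 0], [0, 0, 0, 0, 0, 0]]]'

```text
time_s: 6.42
tcp_pos: [0.6118, 0.0005, 0.068]
ee_rot: [[0.001, 0.122, 0.993], [0.0, 0.993, -0.122], [-1.0, 0.0, 0.001]]
wrist_force: [0.6, 0.1, -3.1]
gripper_width: 0.453
```

```bash
python3 wr.py w4; python3 - <<'E'
from h import *
print(r.sense()['tcp_pos'], r.sense()['wrist_force'], r.sense()['joints'].round(1))
I,D=r.capture('scene'); np.savez('s4.npz',I=I,D=D); print(r.sense()['tcp_pos'])
cv2.imwrite('pics/s4.png',cv2.resize(I[130:290,190:370],(675,600),interpolation=cv2.INTER_CUBIC))
E
```

```text
[6.118e-01 5.000e-04 6.800e-02] 6.425 [ 0.58  0.12 -3.06]
(np.float64(-144.0513005258196), np.float64(31.995242460229093)) (np.float64(287.6714793746727), np.float64(248.73239583630289))
[6.11753794e-01 4.69025355e-04 6.78164810e-02] [ 0.55617052 -0.29858945 -3.37442699] [  15.2   29.1  -12.5    0.   -48.4 -112.2]
[6.11723379e-01 4.69253743e-04 6.77207861e-02]
```

View pics/s4.png

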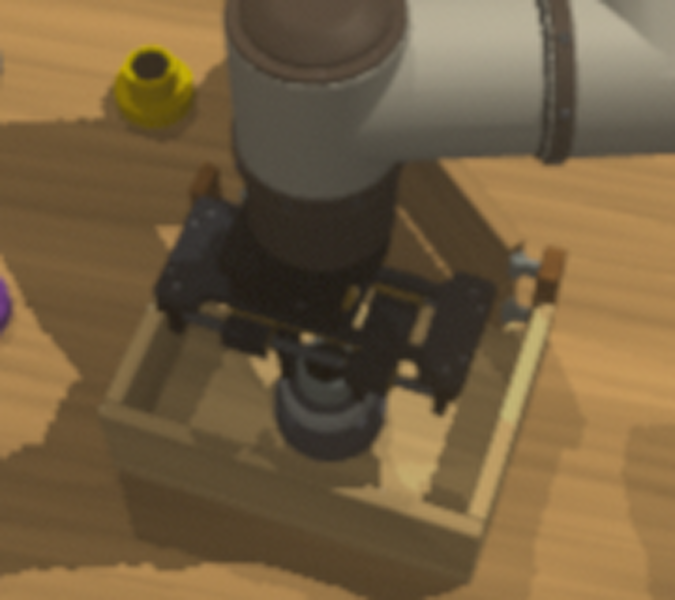

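View pics/w4.png

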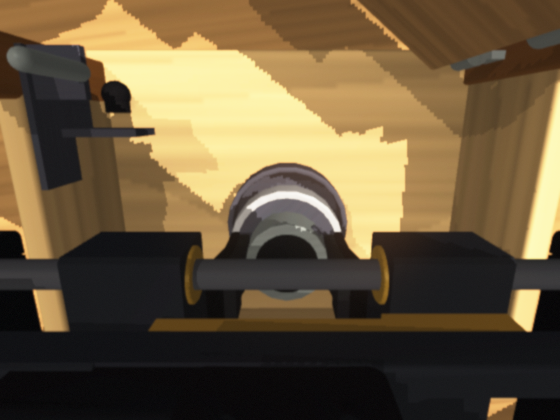

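The insert hangs over the cup, with the rim showing as a concentric dark arc at wrist (288,170). Lowering with a 0.9 mm correction.

Call:
play_rows --plan '[[[0.6, 0, -0.1, 0, 0, 0], [1.2, 0, -0.1, 0, 0, 0], [1.8, 0, -0.1, 0, 0, 0], [2.4, 0, -0.1, 0, 0, 0], [2.7, 0, -0.1, 0, 0, 0]]]'

```text
time_s: 7.15
tcp_pos: [0.6104, 0.0005, 0.0399]
ee_rot: [[-0.001, 0.122, 0.993], [-0.0, 0.993, -0.122], [-1.0, -0.0, -0.001]]
wrist_force: [0.0, 0.2, -2.5]
gripper_width: 0.452
```

Call:
play_rows --plan '[[[0.1, 0, 0, 0, 0, 0], [0.25, 0, 0, 0, 0, 0], [0.25, 0, 0, 0, 0, 0], [0.25, 0, 0, 0, 0, 0]]]'

```text
time_s: 7.65
tcp_pos: [0.6108, 0.0006, 0.0382]
ee_rot: [[0.0, 0.122, 0.993], [0.0, 0.993, -0.122], [-1.0, 0.0, 0.0]]
wrist_force: [-0.7, -0.0, -2.5]
gripper_width: 0.449
```

Call:
play_rows --plan '[[[0, 0, 0, 0, 0, 0], [0, 0, 0, 0, 0, 0], [0, 0, 0, 0, 0, 0], [0, 0, 0, 0, 0, 0]]]' --hand 0.7

```text
time_s: 8.15
tcp_pos: [0.6109, 0.0006, 0.0383]
ee_rot: [[0.0, 0.122, 0.993], [0.0, 0.993, -0.122], [-1.0, 0.0, 0.0]]
wrist_force: [0.0, 0.4, -0.1]
gripper_width: 0.69
```

Call:
play_rows --plan '[[[-2, 0, 0, 0, 0, 0], [-6, 0, 0, 0, 0, 0], [-11, 0, 0, 0, 0, 0], [-16, 0, 3, 0, 0, 0], [-16, 0, 6, 0, 0, 0]]]'

```text
time_s: 8.78
tcp_pos: [0.6736, -0.0066, 0.2049]
ee_rot: [[0.012, 0.121, 0.993], [0.001, 0.993, -0.121], [-1.0, 0.003, 0.012]]
wrist_force: [0.5, 1.1, -0.4]
gripper_width: 0.698
```

```bash
python3 wr.py w5; python3 - <<'E'
from h import *
I,D=r.capture('scene'); np.savez('s5.npz',I=I,D=D)
cv2.imwrite('pics/s5.png',cv2.resize(I[130:290,190:370],(675,600),interpolation=cv2.INTER_CUBIC))
E
```

```text
[ 0.6736 -0.0066  0.2049] 8.775 [ 0.51  1.09 -0.38]
(np.float64(25.426081131653746), np.float64(-10.029015514547808)) (np.float64(287.72932088098713), np.float64(248.74255646969854))
```

View pics/w5.png

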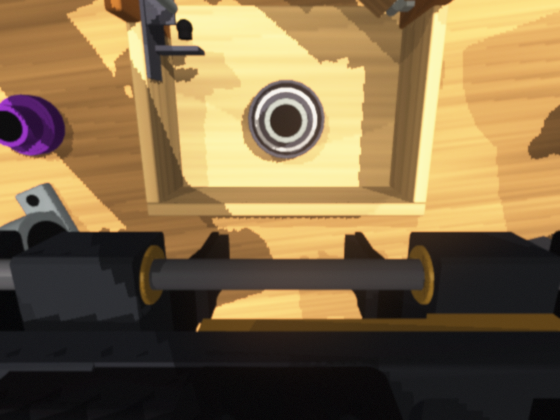

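View pics/s5.png

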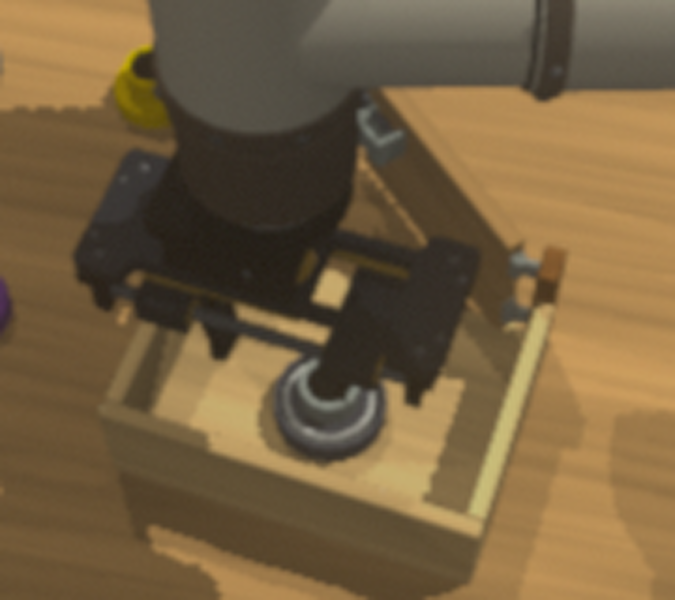

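The insert sits concentric in the cup at wrist (286,120). I'll check its depth heights, then plan the gate.

```bash
python3 - <<'E'
from h import *
a=np.load('w5.npz'); C=(*a['f'],a['R'],a['t']); P=pts(C,a['D'])
d=np.hypot(P[...,0]-.6108,P[...,1]-.0005)
for lo,hi in((.0145,.0195),(.022,.029)):
  for k in range(4):
    an=np.arctan2(P[...,1],P[...,0]-.6108); m=(d>lo)&(d<hi)&(np.floor((an+np.pi)/(np.pi/2)).clip(0,3)==k)&(P[...,2]>.012)&(P[...,2]<.1)
    print(lo,k,m.sum(),np.median(P[m][:,2]).round(4))
m=(P[...,2]>.05)&(P[...,2]<.065)&(d<.04); print(cv2.minEnclosingCircle((P[m][:,:2]*1000).astype(np.float32)))
# bay geometry
yaw=np.radians(-6.85); ex=np.array([np.cos(yaw),np.sin(yaw)]); ey=np.array([-np.sin(yaw),np.cos(yaw)])
for n in('top0','scene0'):
    b=np.load(n+'.npz'); Cn=cal(n[:-1]); Q=pts(Cn,b['D']); m=(Q[...,2]>.077)&(Q[...,2]<.093)&(abs(Q[...,1])<.16)&(Q[...,0]>.52)&(Q[...,0]<.75); q=Q[m][:,:2]
    d=np.c_[q@ex,q@ey]; 
    print(n, 'x max',np.percentile(d[:,0],99.5),'y',np.percentile(d[:,1],[.5,99.5]))
E
```

```text
0.0145 0 163 0.0569
0.0145 1 155 0.0571
0.0145 2 159 0.0571
0.0145 3 164 0.0568
0.022 0 302 0.0353
0.022 1 282 0.0354
0.022 2 291 0.0353
0.022 3 311 0.0351
((611.0025024414062, 0.6859622001647949), 20.332435607910156)
top0 x max 0.6860985689406446 y [-0.04899843  0.20044829]
scene0 x max 0.6865016427131663 y [-0.0489682   0.20053334]
```

Seated flat: the collar top is at 0.057 and the ring top at 0.035 in all four quadrants, centre (0.611, 0.0007). Now I shut the fingers and move to the front of the gate.

Call:
play_rows --plan '[[[0, -0.3, -5, 0, 0, 0], [0, -0.6, -11, 0, 0, 0], [0, -0.9, -17, 0, 0, 0], [0, -1.1, -23, 0, 0, 0], [0, -1.4, -28, 0, 0, 0]]]' --hand 0

```text
time_s: 9.5
tcp_pos: [0.3875, 0.0129, 0.1974]
ee_rot: [[-0.001, 0.122, 0.993], [-0.0, 0.993, -0.122], [-1.0, -0.001, -0.001]]
wrist_force: [0.6, 1.3, 0.2]
gripper_width: 0.218
```

Call:
play_rows --plan '[[[0, 0, -1, 0, 0, 0], [0, 0, -1, 0, 0, 0], [0, 0, -1, 0, 0, 0]]]'

```text
time_s: 9.88
tcp_pos: [0.3818, 0.0149, 0.1981]
ee_rot: [[0.0, 0.122, 0.993], [-0.0, 0.993, -0.122], [-1.0, -0.0, 0.0]]
wrist_force: [-0.1, -0.3, 0.3]
gripper_width: 0.008
```

```bash
python3 wr.py w6; cat > bay.py <<'E'
from h import *
yaw=np.radians(-6.85); ex=np.array([np.cos(yaw),np.sin(yaw)]); ey=np.array([-np.sin(yaw),np.cos(yaw)]); bc=np.array([.5963,.0047])
def tob(p): p=np.asarray(p)[...,:2]-bc; return np.stack([p@ex,p@ey],-1)
def st():
    s=r.sense(); p=tob(s['tcp_pos']); F=s['wrist_force']; print('t',round(s['time_s'],2),'bay',(p*1000).round(1),'z',s['tcp_pos'][2].round(4),'Fbx %.2f Fby %.2f Fz %.2f'%(F[:2]@ex,F[:2]@ey,F[2]),'w',round(s['gripper_width'],3))
E
python3 - <<'E'
from bay import *
st()
for n in('scene','top'):
    I,D=r.capture(n); C=cal(n); Q=pts(C,D); b=tob(Q)
    m=(Q[...,2]>.118)&(Q[...,2]<.131)&(b[...,0]<-.09)&(b[...,0]>-.2)&(b[...,1]>-.06)&(b[...,1]<.1); g=b[m]
    v=cv2.fitLine(g.astype(np.float32),cv2.DIST_HUBER,0,.001,.001).ravel(); print(n,m.sum(),v,np.degrees(np.arctan2(abs(v[0]),abs(v[1]))))
    cv2.imwrite(f'pics/{n}6.png',I)
E
```

```text
[0.3818 0.0149 0.1981] 9.875 [-0.13 -0.3   0.25]
(np.float64(90.43452083482975), np.float64(293.29165886864723)) (np.float64(287.70912612764715), np.float64(248.70165329244247))
t 9.93 bay [-214.2  -15.5] z 0.198 Fbx -0.32 Fby 0.50 Fz -0.55 w 0.005
scene 370 [ 0.6197412   0.78480625 -0.14054175  0.0233402 ] 38.297237
top 208 [ 0.5955691   0.80330414 -0.13338925  0.03492056] 36.553207
```

View pics/w6.png

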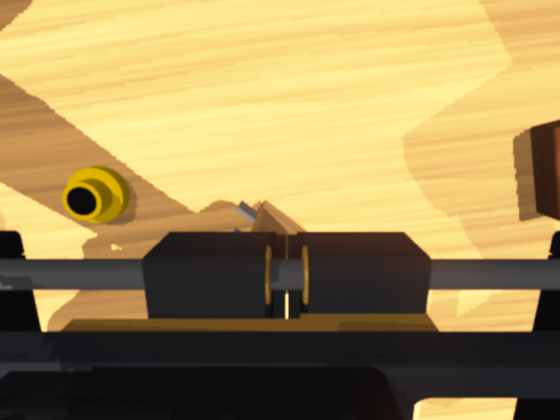

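View pics/scene6.png

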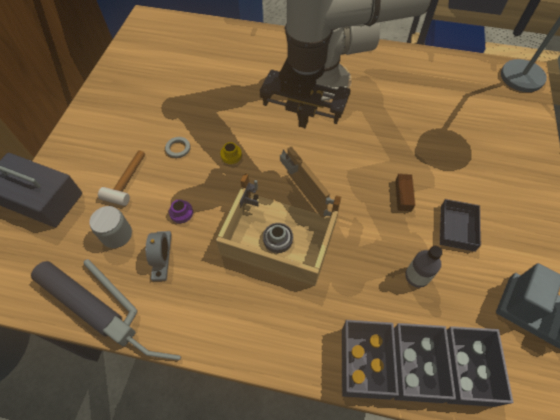

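```bash
python3 - <<'E'
from bay import *
a=np.load('w6.npz'); C=(*a['f'],a['R'],a['t']); I=a['I']
for uv in((262,203),(240,205),(300,232)): print(uv,(tob(ray(C,*uv,.125))*1000).round(1),(tob(ray(C,*uv,.04))*1000).round(1))
P=pts(C,a['D']); b=tob(P)
m=(P[...,2]>.03)&(P[...,2]<.15); m[238:]=0; m[:,:200]=0; m[:,350:]=0
q=np.c_[b[m],P[m][:,2]]*1000; print(len(q),q.min(0),q.max(0)); 
for lo in range(30,130,15):
    k=(q[:,2]>lo)&(q[:,2]<lo+15); 
    if k.sum(): print(lo,k.sum(),q[k].min(0).round(),q[k].max(0).round())
cv2.imwrite('pics/w6c.png',cv2.resize(I[180:250,210:340],None,fx=6,fy=6,interpolation=2))
C=cal('scene'); D=r.capture('scene')[1]; Q=pts(C,D); b=tob(Q)*1000; z=Q[...,2]*1000
m=(z>30)&(z<140)&(b[...,0]<-75)&(b[...,0]>-240)&(b[...,1]>-80)&(b[...,1]<130)
q=np.c_[b[m],z[m]]
for lo in range(30,140,10):
    k=(q[:,2]>lo)&(q[:,2]<lo+10); print(lo,k.sum(),q[k].min(0).round(),q[k].max(0).round())
E
```

```text
(262, 203) [-220.3  -34.3] [-197.9  -40.9]
(240, 205) [-218.8  -50.8] [-195.9  -63.3]
(300, 232) [-197.3   -5.8] [-166.7   -2.2]
1157 [-201.41544671  -63.37157722   30.026655  ] [-164.33054077    1.44400709  119.6254903 ]
30 202 [-201.  -62.   30.] [-164.    1.   45.]
45 271 [-201.  -63.   45.] [-170.   -6.   60.]
60 321 [-201.  -63.   60.] [-172.   -9.   75.]
75 160 [-196.  -47.   75.] [-177.  -16.   89.]
90 149 [-196.  -61.   90.] [-183.  -22.  105.]
105 54 [-196.  -60.  105.] [-191.  -33.  120.]
30 80 [-186.  -41.   30.] [-81. 107.  40.]
40 92 [-172.  -25.   40.] [-80. 107.  50.]
50 93 [-169.  -21.   50.] [-76. 111.  60.]
60 74 [-163.  -14.   60.] [-83. 124.  70.]
70 78 [-162.  -11.   70.] [-76. 124.  80.]
80 80 [-163.  -25.   80.] [-76. 115.  90.]
90 125 [-171.  -57.   90.] [-75. 124. 100.]
100 184 [-192.  -58.  100.] [-75. 124. 110.]
110 267 [-193.  -58.  110.] [-75. 123. 120.]
120 370 [-199.  -42.  120.] [-84.  94. 130.]Traceback (most recent call last):
  File "<stdin>", line 15, in <module>
    return umr_minimum(a, axis, None, out, keepdims, initial, where)
ValueError: zero-size array to reduction operation minimum which has no identity
```

View pics/w6c.png

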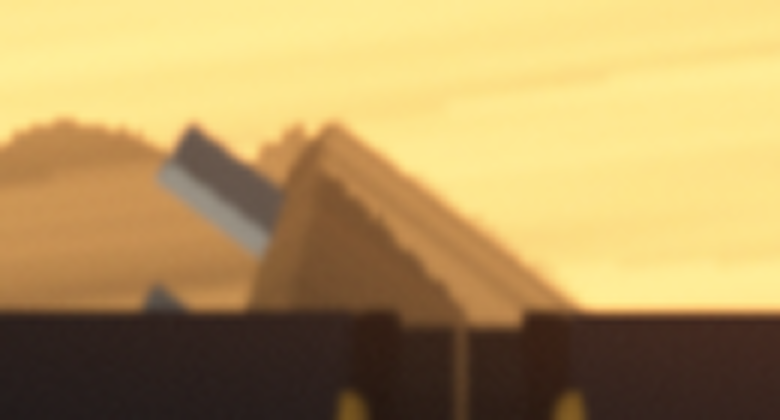

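Call:
play_rows --plan '[[[0, 1, -1, 0, 0, 0], [3, 1, -1, 0, 0, 0], [7, 1, -1, 0, 0, 0], [10.7, 1, -1, 0, 0, 0], [10.7, 1, -1, 0, 0, 0]]]'

```text
time_s: 10.7
tcp_pos: [0.3704, 0.0248, 0.0891]
ee_rot: [[-0.006, 0.122, 0.992], [-0.004, 0.992, -0.122], [-1.0, -0.004, -0.006]]
wrist_force: [0.4, 0.8, 0.6]
gripper_width: 0.004
```

```bash
python3 -c "
from bay import *
st()
I,D=r.capture('scene'); cv2.imwrite('pics/s7.png',cv2.resize(I[90:250,200:380],(675,600),interpolation=2))"
```

```text
t 10.7 bay [-226.6   -7. ] z 0.0891 Fbx 0.25 Fby 0.85 Fz 0.56 w 0.004
```

View pics/s7.png

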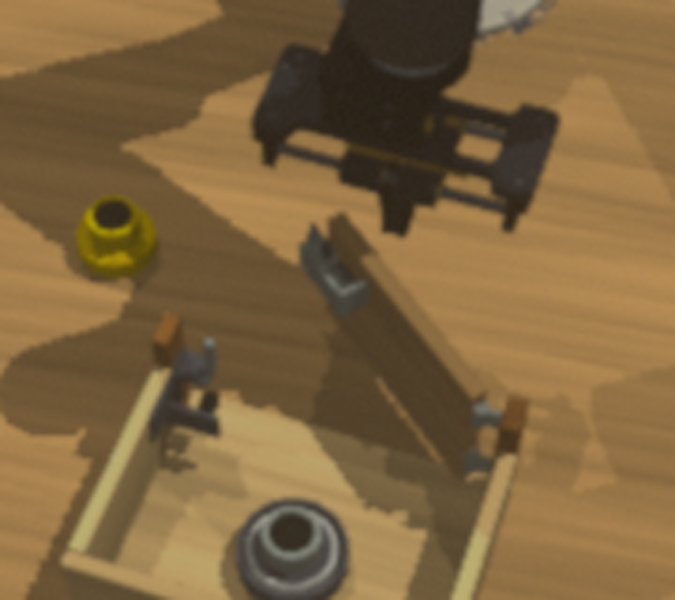

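Call:
play_rows --plan '[[[0, 0, 0.8, 0, 0, 0], [0, -0.2, 1.6, 0, 0, 0], [0, -0.4, 2.4, 0, 0, 0], [0, -0.7, 3.2, 0, 0, 0], [0, -1, 4, 0, 0, 0]]]'

```text
time_s: 11.38
tcp_pos: [0.4107, 0.0105, 0.0911]
ee_rot: [[-0.001, 0.122, 0.993], [-0.0, 0.993, -0.122], [-1.0, -0.0, -0.001]]
wrist_force: [-0.5, 1.0, 0.1]
gripper_width: 0.008
```

```bash
python3 -c "
from bay import *
st()
I,D=r.capture('scene'); cv2.imwrite('pics/s8.png',cv2.resize(I[90:250,200:380],(675,600),interpolation=2))"
```

```text
t 11.38 bay [-185.   -16.3] z 0.0911 Fbx -0.59 Fby 0.95 Fz 0.14 w 0.008
```

View pics/s8.png

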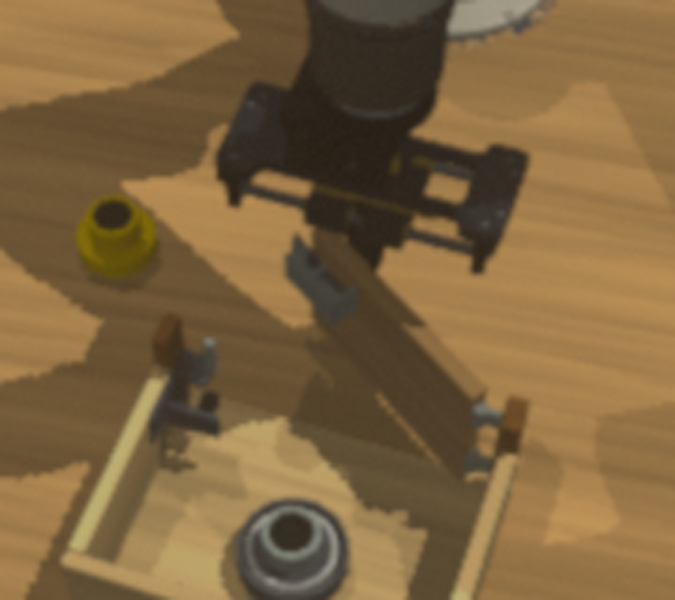

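Call:
play_rows --plan '[[[0, -0.3, 0.6, 0, 0, 0], [0, -0.6, 1.2, 0, 0, 0], [0, -0.9, 1.8, 0, 0, 0], [0, -1.2, 2.4, 0, 0, 0], [0, -1.5, 3.0, 0, 0, 0]]]'

```text
time_s: 12.05
tcp_pos: [0.4389, -0.0078, 0.0911]
ee_rot: [[0.0, 0.122, 0.993], [0.0, 0.993, -0.122], [-1.0, 0.0, 0.0]]
wrist_force: [0.2, 0.7, -0.2]
gripper_width: 0.003
```

```bash
cat > g.py <<'E'
from bay import *
import sys
st()
I,D=r.capture('scene'); C=cal('scene'); Q=pts(C,D); b=tob(Q); z=Q[...,2]
h=np.array([-.086,.098]); e=b-h; s=np.hypot(e[...,0],e[...,1])
m=(z>.119)&(z<.130)&(s>.02)&(s<.16)&(e[...,1]<-.02)&(e[...,0]<.05); 
g=b[m]; v=cv2.fitLine(g.astype(np.float32),cv2.DIST_HUBER,0,.001,.001).ravel(); print(m.sum(),'theta',np.arctan2(v[0],v[1]) if v[1]>0 else np.arctan2(-v[0],-v[1]))
cv2.imwrite(f'pics/{sys.argv[1]}.png',cv2.resize(I[110:270,200:380],(675,600),interpolation=2))
E
python3 g.py s9
```

```text
t 12.05 bay [-154.8  -31.2] z 0.0911 Fbx 0.08 Fby 0.76 Fz -0.22 w 0.003
337 theta 0.39467198
```

View pics/s9.png

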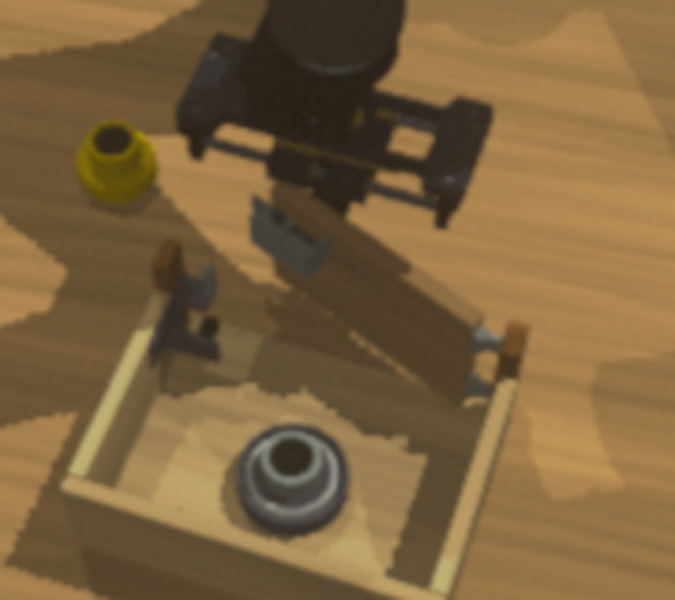

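Call:
play_rows --plan '[[[0, -0.1, 0.2, 0, 0, 0], [0, -0.2, 0.4, 0, 0, 0], [0, -0.25, 0.6, 0, 0, 0], [0, -0.3, 0.8, 0, 0, 0], [0, -0.4, 1.0, 0, 0, 0]]]'

```text
time_s: 12.72
tcp_pos: [0.4479, -0.0128, 0.0911]
ee_rot: [[-0.0, 0.122, 0.993], [-0.0, 0.993, -0.122], [-1.0, -0.0, -0.0]]
wrist_force: [-0.9, -0.2, -0.3]
gripper_width: 0.005
```

Call:
play_rows --plan '[[[0, -0.1, 0.2, 0, 0, 0], [0, -0.2, 0.4, 0, 0, 0], [0, -0.25, 0.6, 0, 0, 0], [0, -0.3, 0.8, 0, 0, 0], [0, -0.4, 1.0, 0, 0, 0]]]'

```text
time_s: 13.35
tcp_pos: [0.4575, -0.0179, 0.0911]
ee_rot: [[0.0, 0.122, 0.993], [0.0, 0.993, -0.122], [-1.0, 0.0, 0.0]]
wrist_force: [0.0, 0.6, -0.4]
gripper_width: 0.004
```

```bash
python3 g.py s10
```

```text
t 13.35 bay [-135.1  -39. ] z 0.0911 Fbx -0.04 Fby 0.56 Fz -0.35 w 0.004
349 theta 0.23968728
```

View pics/s10.png

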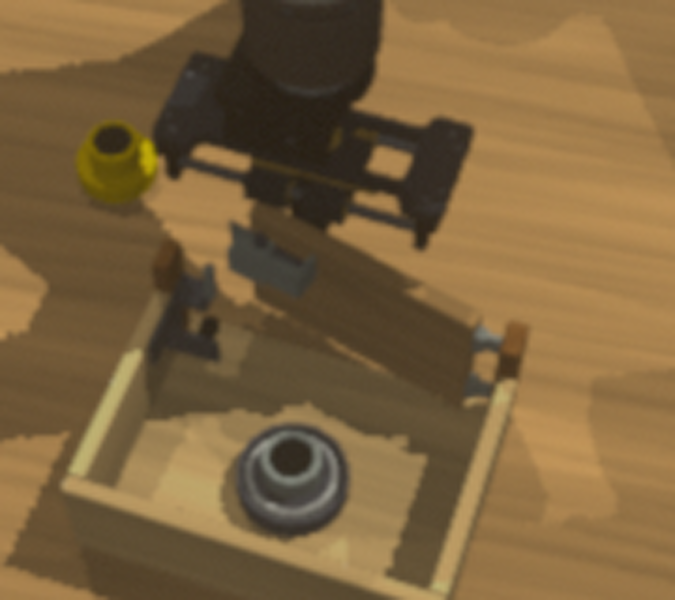

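Call:
play_rows --plan '[[[0, -0.05, 0.15, 0, 0, 0], [0, -0.1, 0.3, 0, 0, 0], [0, -0.1, 0.45, 0, 0, 0], [0, -0.15, 0.6, 0, 0, 0], [0, -0.2, 0.7, 0, 0, 0]]]'

```text
time_s: 14.02
tcp_pos: [0.4642, -0.0208, 0.0911]
ee_rot: [[0.0, 0.122, 0.993], [0.0, 0.993, -0.122], [-1.0, 0.0, 0.0]]
wrist_force: [-0.8, 0.2, 0.4]
gripper_width: 0.008
```

Call:
play_rows --plan '[[[0, 0, 0.1, 0, 0, 0], [0, 0, 0.2, 0, 0, 0], [0, -0.1, 0.3, 0, 0, 0], [0, -0.1, 0.4, 0, 0, 0], [0, -0.1, 0.5, 0, 0, 0]]]'

```text
time_s: 14.65
tcp_pos: [0.4688, -0.0225, 0.0911]
ee_rot: [[-0.0, 0.122, 0.993], [-0.0, 0.993, -0.122], [-1.0, -0.0, -0.0]]
wrist_force: [-0.9, -1.4, -0.1]
gripper_width: 0.006
```

```bash
python3 g.py s11; python3 wr.py w11
```

```text
t 14.65 bay [-123.3  -42.2] z 0.0911 Fbx -0.73 Fby -1.50 Fz -0.09 w 0.006
351 theta 0.15342352
[ 0.469  -0.0224  0.0911] 14.7 [-0.66 -0.13  0.22]
(np.float64(20.39465258920393), np.float64(256.605374093995)) (np.float64(287.7525438836059), np.float64(248.71962128505024))
```

View pics/s11.png

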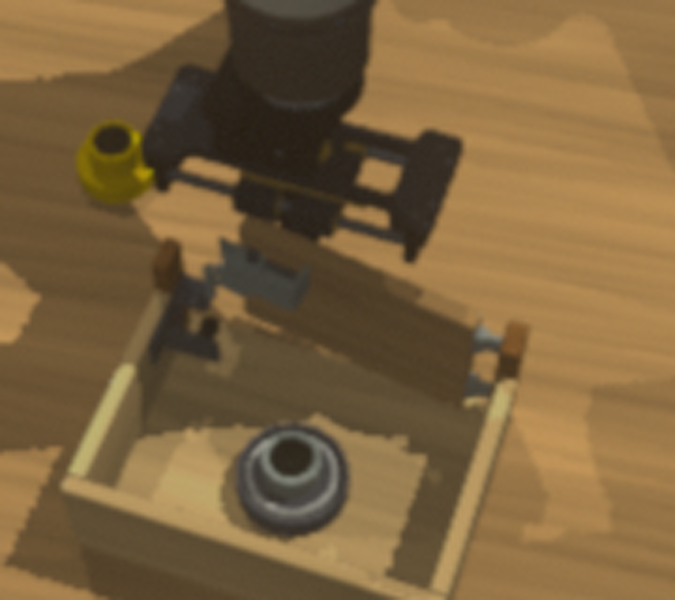

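View pics/w11.png

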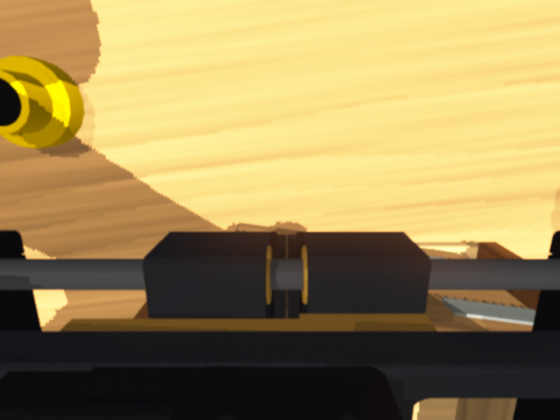

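Call:
play_rows --plan '[[[0, 0, 0.1, 0, 0, 0], [0, -0.1, 0.2, 0, 0, 0], [0, -0.1, 0.3, 0, 0, 0], [0, -0.1, 0.3, 0, 0, 0]]]'

```text
time_s: 15.25
tcp_pos: [0.4719, -0.0238, 0.0911]
ee_rot: [[0.0, 0.122, 0.993], [-0.0, 0.993, -0.122], [-1.0, 0.0, 0.0]]
wrist_force: [-0.3, -0.6, -0.6]
gripper_width: 0.01
```

```bash
python3 g.py s12
```

```text
t 15.25 bay [-120.2  -43.1] z 0.0911 Fbx -0.21 Fby -0.60 Fz -0.60 w 0.01
357 theta 0.1329709
```

Call:
play_rows --plan '[[[0, 0, 0.1, 0, 0, 0], [0, -0.1, 0.2, 0, 0, 0], [0, -0.1, 0.3, 0, 0, 0], [0, -0.1, 0.3, 0, 0, 0]]]'

```text
time_s: 15.8
tcp_pos: [0.4747, -0.0251, 0.0911]
ee_rot: [[0.0, 0.122, 0.993], [-0.0, 0.993, -0.122], [-1.0, -0.0, 0.0]]
wrist_force: [-0.4, 0.5, 0.6]
gripper_width: 0.006
```

```bash
python3 g.py s13
```

```text
t 15.8 bay [-117.2  -44.1] z 0.0911 Fbx -0.48 Fby 0.45 Fz 0.58 w 0.006
356 theta 0.10623308
```

View pics/s13.png

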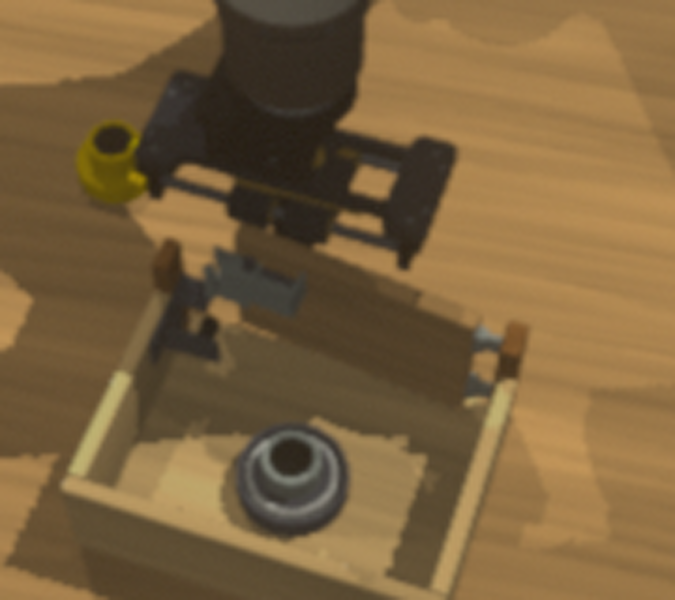

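Call:
play_rows --plan '[[[0, 0, 0.1, 0, 0, 0], [0, 0, 0.2, 0, 0, 0], [0, -0.1, 0.3, 0, 0, 0], [0, -0.1, 0.3, 0, 0, 0]]]'

```text
time_s: 16.35
tcp_pos: [0.4777, -0.0264, 0.0911]
ee_rot: [[0.0, 0.122, 0.993], [0.0, 0.993, -0.122], [-1.0, 0.0, 0.0]]
wrist_force: [0.0, 0.0, 0.0]
gripper_width: 0.004
```

Call:
play_rows --plan '[[[0, 0, 0.1, 0, 0, 0], [0, 0, 0.2, 0, 0, 0], [0, 0, 0.2, 0, 0, 0]]]'

```text
time_s: 16.73
tcp_pos: [0.4795, -0.0267, 0.0911]
ee_rot: [[0.0, 0.122, 0.993], [-0.0, 0.993, -0.122], [-1.0, 0.0, 0.0]]
wrist_force: [0.6, -0.2, -0.0]
gripper_width: 0.004
```

Call:
play_rows --plan '[[[0, 0, 0.1, 0, 0, 0], [0, 0, 0.2, 0, 0, 0], [0, 0, 0.2, 0, 0, 0]]]'

```text
time_s: 17.1
tcp_pos: [0.4813, -0.027, 0.091]
ee_rot: [[-0.0, 0.122, 0.993], [-0.0, 0.993, -0.122], [-1.0, -0.0, -0.0]]
wrist_force: [-1.1, -0.3, 0.1]
gripper_width: 0.007
```

```bash
python3 g.py s14
```

```text
t 17.1 bay [-110.4  -45.2] z 0.091 Fbx -1.03 Fby -0.39 Fz 0.12 w 0.007
351 theta 0.061190926
```

Call:
play_rows --plan '[[[0, 0, 0.1, 0, 0, 0], [0, 0, 0.2, 0, 0, 0], [0, 0, 0.2, 0, 0, 0]]]'

```text
time_s: 17.52
tcp_pos: [0.4828, -0.0273, 0.091]
ee_rot: [[-0.001, 0.122, 0.993], [-0.0, 0.993, -0.122], [-1.0, -0.0, -0.001]]
wrist_force: [-3.8, 0.4, 1.3]
gripper_width: 0.008
```

Call:
play_rows --plan '[[[0, 0, 0.1, 0, 0, 0], [0, 0, 0.2, 0, 0, 0], [0, 0, 0.2, 0, 0, 0]]]'

```text
time_s: 17.9
tcp_pos: [0.4849, -0.0277, 0.091]
ee_rot: [[-0.001, 0.122, 0.993], [-0.0, 0.993, -0.122], [-1.0, -0.001, -0.001]]
wrist_force: [-4.8, -1.2, 3.4]
gripper_width: 0.006
```

```bash
python3 g.py s15
```

```text
t 17.9 bay [-106.8  -45.5] z 0.091 Fbx -4.64 Fby -1.74 Fz 3.36 w 0.006
364 theta 0.024843533
```

View pics/s15.png

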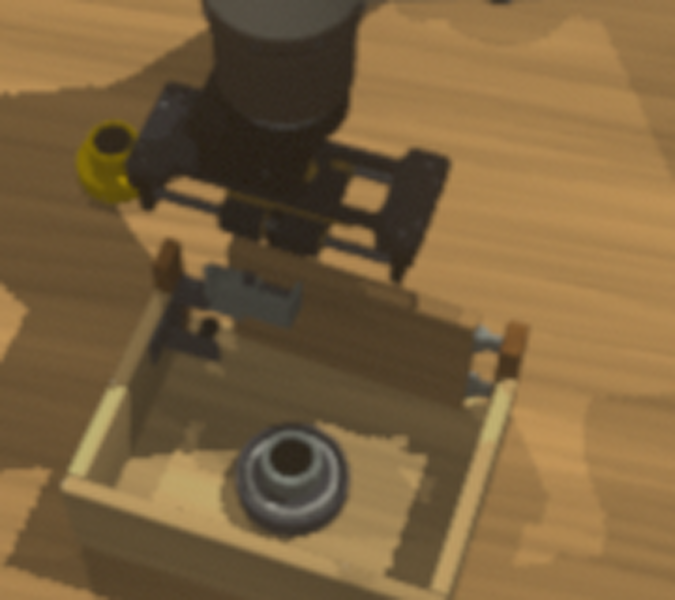

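Call:
play_rows --plan '[[[0, 0, 0.1, 0, 0, 0], [0, 0, 0.2, 0, 0, 0], [0, 0, 0.2, 0, 0, 0]]]'

```text
time_s: 18.32
tcp_pos: [0.4865, -0.0281, 0.091]
ee_rot: [[-0.002, 0.122, 0.993], [-0.001, 0.993, -0.122], [-1.0, -0.001, -0.002]]
wrist_force: [-5.1, -1.3, 3.8]
gripper_width: 0.004
```

Call:
play_rows --plan '[[[0, 0, 0.1, 0, 0, 0], [0, 0, 0.2, 0, 0, 0], [0, 0, 0.2, 0, 0, 0]]]'

```text
time_s: 18.7
tcp_pos: [0.4896, -0.028, 0.0908]
ee_rot: [[0.0, 0.122, 0.993], [0.0, 0.993, -0.122], [-1.0, 0.0, 0.0]]
wrist_force: [-1.7, -1.9, -0.2]
gripper_width: 0.003
```

```bash
python3 g.py s16
```

```text
t 18.7 bay [-102.1  -45.2] z 0.0908 Fbx -1.49 Fby -2.05 Fz -0.17 w 0.003
358 theta -0.0022499124
```

Call:
play_rows --plan '[[[0, 0, 0.05, 0, 0, 0], [0, 0, 0.1, 0, 0, 0], [0, 0, 0.1, 0, 0, 0]]]'

```text
time_s: 19.12
tcp_pos: [0.4908, -0.0278, 0.0911]
ee_rot: [[0.001, 0.121, 0.993], [0.0, 0.993, -0.121], [-1.0, 0.0, 0.001]]
wrist_force: [-0.4, -0.6, -1.5]
gripper_width: 0.006
```

Call:
play_rows --plan '[[[0, 0, 0.05, 0, 0, 0], [0, 0, 0.1, 0, 0, 0], [0, 0, 0.1, 0, 0, 0]]]'

```text
time_s: 19.5
tcp_pos: [0.4926, -0.0278, 0.0916]
ee_rot: [[0.003, 0.121, 0.993], [0.0, 0.993, -0.121], [-1.0, 0.001, 0.003]]
wrist_force: [-0.1, -0.2, 0.5]
gripper_width: 0.004
```

```bash
python3 g.py s17
```

```text
t 19.5 bay [-99.  -44.7] z 0.0916 Fbx -0.07 Fby -0.19 Fz 0.47 w 0.004
352 theta -0.037404966
```

View pics/s17.png

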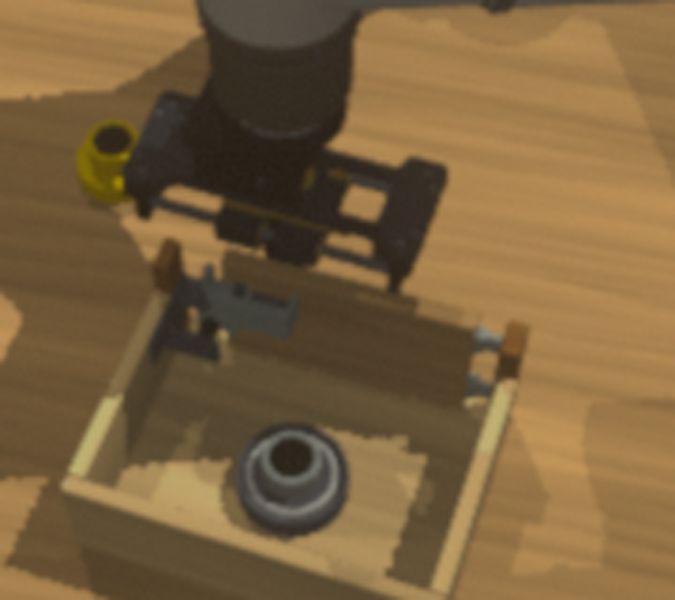

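Call:
play_rows --plan '[[[0, 0, 0.05, 0, 0, 0], [0, 0, 0.1, 0, 0, 0], [0, 0, 0.1, 0, 0, 0]]]'

```text
time_s: 19.92
tcp_pos: [0.4925, -0.0282, 0.0911]
ee_rot: [[0.0, 0.122, 0.993], [0.0, 0.993, -0.122], [-1.0, 0.0, 0.0]]
wrist_force: [0.1, 0.2, 0.1]
gripper_width: 0.007
```

Call:
play_rows --plan '[[[0, 0, 0.05, 0, 0, 0], [0, 0, 0.1, 0, 0, 0], [0, 0, 0.1, 0, 0, 0]]]'

```text
time_s: 20.3
tcp_pos: [0.4933, -0.0284, 0.091]
ee_rot: [[-0.0, 0.122, 0.993], [0.0, 0.993, -0.122], [-1.0, 0.0, -0.0]]
wrist_force: [0.2, -0.0, 0.2]
gripper_width: 0.007
```

```bash
python3 g.py s18
```

```text
t 20.3 bay [-98.3 -45.1] z 0.091 Fbx 0.20 Fby 0.02 Fz 0.21 w 0.007
355 theta -0.024836974
```

View pics/s18.png

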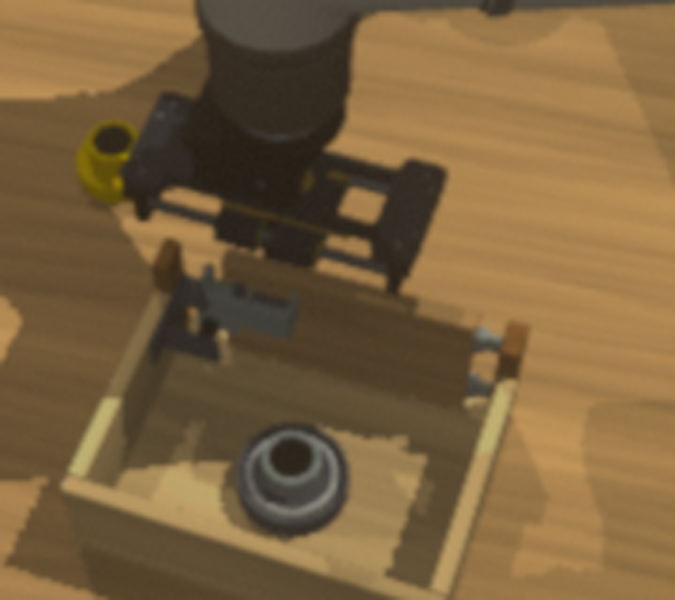

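Call:
play_rows --plan '[[[0, 0, 0.05, 0, 0, 0], [0, 0, 0.1, 0, 0, 0], [0, 0, 0.1, 0, 0, 0]]]'

```text
time_s: 20.72
tcp_pos: [0.494, -0.0285, 0.091]
ee_rot: [[-0.001, 0.122, 0.993], [-0.0, 0.993, -0.122], [-1.0, -0.0, -0.001]]
wrist_force: [-1.2, 0.2, 1.2]
gripper_width: 0.006
```

Call:
play_rows --plan '[[[0, 0, 0.05, 0, 0, 0], [0, 0, 0.1, 0, 0, 0], [0, 0, 0.1, 0, 0, 0]]]'

```text
time_s: 21.1
tcp_pos: [0.4943, -0.0286, 0.091]
ee_rot: [[-0.002, 0.122, 0.993], [-0.0, 0.993, -0.122], [-1.0, -0.0, -0.002]]
wrist_force: [-4.0, 2.0, 4.1]
gripper_width: 0.009
```

Call:
play_rows --plan '[[[0, 0, 0.05, 0, 0, 0], [0, 0, 0.05, 0, 0, 0], [0, 0, 0.05, 0, 0, 0]]]'

```text
time_s: 21.48
tcp_pos: [0.4944, -0.0287, 0.091]
ee_rot: [[-0.003, 0.122, 0.993], [-0.0, 0.993, -0.122], [-1.0, -0.0, -0.003]]
wrist_force: [-4.7, 2.7, 3.9]
gripper_width: 0.008
```

Call:
play_rows --plan '[[[0, 0, 0.05, 0, 0, 0], [0, 0, 0.05, 0, 0, 0], [0, 0, 0.05, 0, 0, 0]]]'

```text
time_s: 21.85
tcp_pos: [0.4945, -0.0287, 0.0909]
ee_rot: [[-0.004, 0.122, 0.993], [-0.0, 0.993, -0.122], [-1.0, -0.001, -0.004]]
wrist_force: [-6.9, 3.7, 5.2]
gripper_width: 0.004
```

Call:
play_rows --plan '[[[0, 0, 0.05, 0, 0, 0], [0, 0, 0.05, 0, 0, 0], [0, 0, 0.05, 0, 0, 0]]]'

```text
time_s: 22.22
tcp_pos: [0.4946, -0.0288, 0.0909]
ee_rot: [[-0.004, 0.122, 0.993], [-0.0, 0.993, -0.122], [-1.0, -0.001, -0.004]]
wrist_force: [-7.0, 2.1, 5.1]
gripper_width: 0.006
```

```bash
python3 g.py s19; python3 g.py s19b
```

```text
t 22.23 bay [-97.  -45.3] z 0.0909 Fbx -7.20 Fby 1.29 Fz 5.11 w 0.006
341 theta -0.048687413
t 22.27 bay [-97.  -45.3] z 0.0909 Fbx -6.63 Fby 2.46 Fz 5.64 w 0.002
348 theta -0.015697077
```

View pics/s19.png

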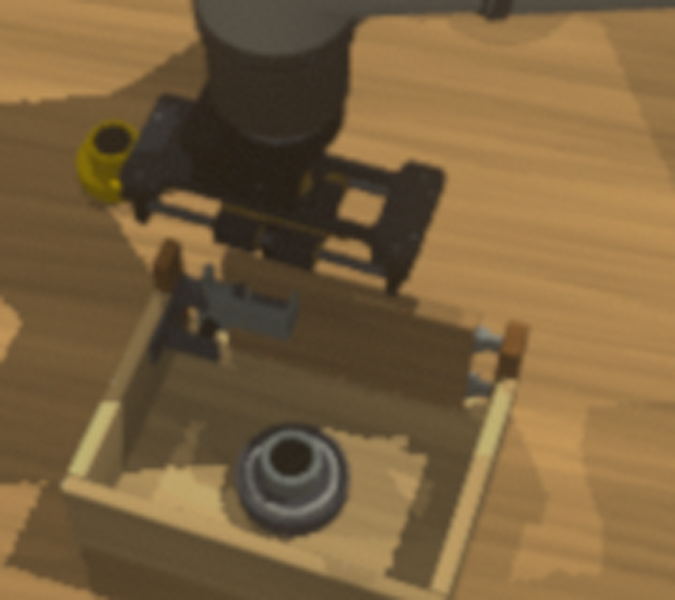

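Call:
play_rows --plan '[[[0, 0, 0.05, 0, 0, 0], [0, 0, 0.05, 0, 0, 0], [0, 0, 0.05, 0, 0, 0]]]'

```text
time_s: 22.7
tcp_pos: [0.4947, -0.0288, 0.0908]
ee_rot: [[-0.005, 0.122, 0.993], [-0.0, 0.993, -0.122], [-1.0, -0.001, -0.005]]
wrist_force: [-8.3, 3.5, 5.9]
gripper_width: 0.002
```

```bash
python3 g.py s20
```

```text
t 22.7 bay [-96.9 -45.4] z 0.0908 Fbx -8.66 Fby 2.53 Fz 5.88 w 0.002
342 theta -0.034453347
```

The force is 8.7 N, after the earlier drop and then buffer stiffness. I'll back off and check the latch.

Call:
play_rows --plan '[[[0, 0, -0.4, 0, 0, 0], [0, 0, -1, 0, 0, 0], [0, 0, -2.5, 0, 0, 0], [0, 0, -4, 0, 0, 0], [0, 0, -4, 0, 0, 0]]]'

```text
time_s: 23.38
tcp_pos: [0.4561, -0.024, 0.0912]
ee_rot: [[-0.0, 0.121, 0.993], [-0.0, 0.993, -0.121], [-1.0, -0.0, -0.0]]
wrist_force: [0.5, 0.6, -1.0]
gripper_width: 0.001
```

Call:
play_rows --plan '[[[-5, 0, 0, 0, 0, 0], [-11, 0, 0, 0, 0, 0], [-16, 0, 5, 0, 0, 0], [-16, 0, 11, 0, 0, 0], [-16, -2, 16, 0, 0, 0]]]'

```text
time_s: 24.0
tcp_pos: [0.6168, -0.0629, 0.2527]
ee_rot: [[0.004, 0.12, 0.993], [0.0, 0.993, -0.12], [-1.0, 0.001, 0.004]]
wrist_force: [1.3, 1.3, 0.1]
gripper_width: 0.003
```

```bash
python3 g.py s21; python3 wr.py w21
```

```text
t 24.0 bay [ 28.4 -64.6] z 0.2527 Fbx 1.09 Fby 1.41 Fz 0.11 w 0.003
249 theta -0.036840275
[ 0.6215 -0.0662  0.2495] 24.05 [ 8.11 -0.29  0.96]
(np.float64(131.65170270933427), np.float64(56.15699821563453)) (np.float64(287.7516039589936), np.float64(248.7290837918031))
```

View pics/s21.png

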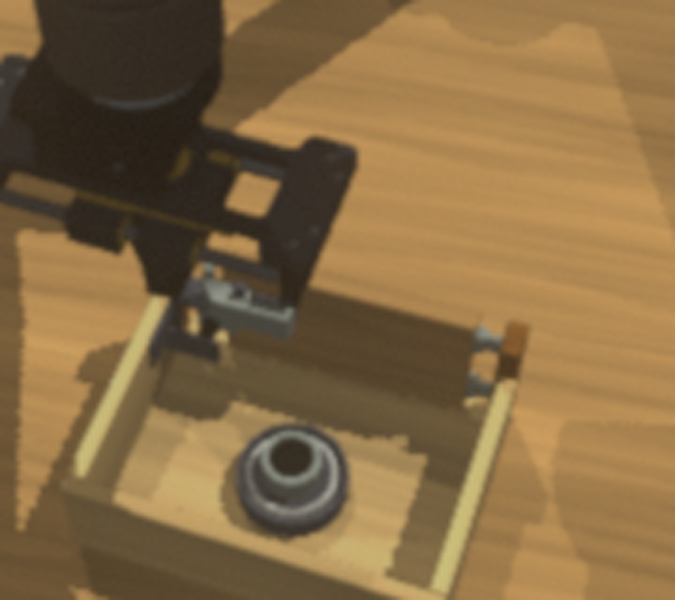

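View pics/w21.png

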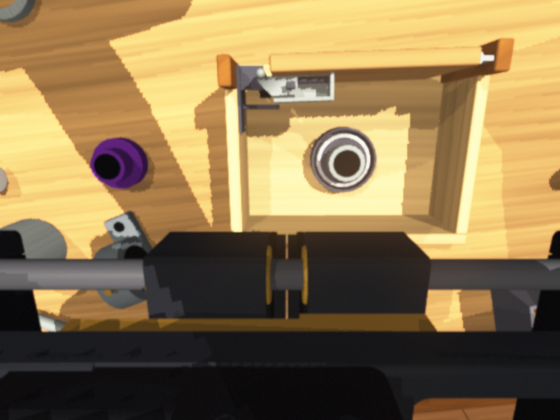

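The gate looks shut across the front. I'll zoom on the latch at wrist (265,75).

```bash
python3 - <<'E'
from h import *
I=cv2.imread('pics/w21.png'); cv2.imwrite('pics/w21c.png',cv2.resize(I[40:125,210:350],None,fx=5.5,fy=5.5,interpolation=2))
E
```

```text
(no output)
```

View pics/w21c.png

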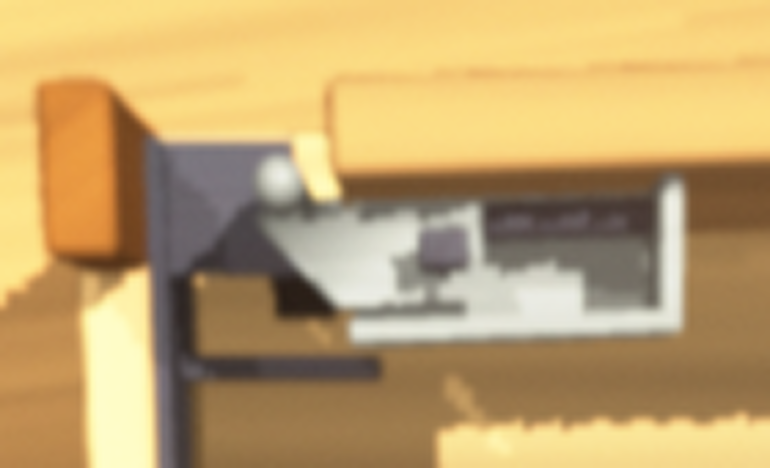

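Latched: the tongue tip lies behind the pin on the bay side and stands about 12 mm beyond the gate edge, so fully out. One last settled check of the insert and the bystanders.

Call:
play_rows --plan '[[[0, 0, 0, 0, 0, 0], [0, 0, 0, 0, 0, 0], [0, 0, 0, 0, 0, 0], [0, 0, 0, 0, 0, 0]]]'

```text
time_s: 24.6
tcp_pos: [0.6135, -0.0629, 0.2519]
ee_rot: [[0.001, 0.121, 0.993], [0.0, 0.993, -0.121], [-1.0, 0.0, 0.001]]
wrist_force: [-1.0, -0.7, 0.6]
gripper_width: 0.008
```

```bash
python3 g.py s22; python3 - <<'E'
from bay import *
a=np.load('scene0.npz')['I']; I,D=r.capture('scene'); cv2.imwrite('pics/s22f.png',I)
def hs(I): return cv2.cvtColor(I,cv2.COLOR_BGR2HSV)
for nm,lo,hi in(('yellow',(24,200,80),(34,255,255)),('purple',(125,80,30),(160,255,255))):
    for J in(a,I):
        m=cv2.inRange(hs(J),lo,hi); m[:,270:]=0; y,x=np.nonzero(m); print(nm,len(x),x.mean(),y.mean())
W,D=r.capture('wrist'); C=cal('wrist'); P=pts(C,D); d=np.hypot(P[...,0]-.611,P[...,1]-.0005); m=(d<.04)&(P[...,2]>.05)&(P[...,2]<.065)
print(cv2.minEnclosingCircle((P[m][:,:2]*1000).astype(np.float32)),np.median(P[m][:,2])); st()
E
```

```text
t 24.6 bay [ 25.2 -65.1] z 0.2519 Fbx -0.90 Fby -0.83 Fz 0.58 w 0.008
255 theta -0.06473204
yellow 255 231.01568627450982 153.28627450980392
yellow 0 nan nan
purple 286 181.25524475524475 211.85664335664336
purple 261 180.30268199233717 212.544061302682
((610.9749145507812, 0.2427918016910553), 20.275671005249023) 0.05708824126777298
t 24.75 bay [ 25.4 -65.3] z 0.2514 Fbx -0.09 Fby -0.46 Fz 0.35 w 0.005<stdin>:6: RuntimeWarning: Mean of empty slice.
  ret = ret.dtype.type(ret / rcount)
```

View pics/s22f.png

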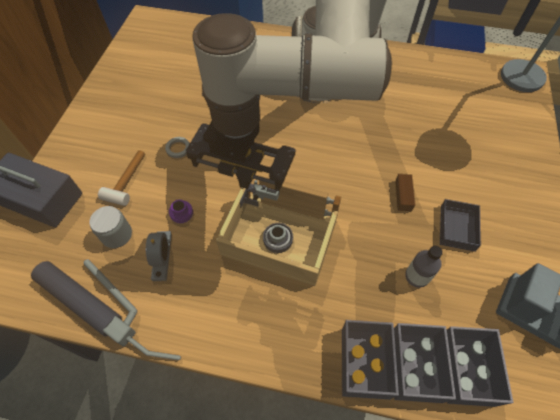

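The yellow one is only hidden behind the arm here; in the crops taken during the push it stood in its place. Nothing else has moved, so I'm handing in.

```bash
python3 -c "
from station import r
print(r.finish_job())"
```

```text
the job is handed in; nothing more can be done
None
```

The silver insert is seated in the cup and the gate is latched. I handed the job in at about 25 s, with the arm clear of everything.

- **Insert:** I took it by the collar and set it down in the cup. It lies flat: before the gate push the collar top read 0.057 m in all four quadrants. Afterwards its centre was still within about 0.3 mm of the measured cup centre.
- **Gate:** I pushed it with shut fingers. The force rose to about 5 N as the tongue rode the pin, fell to almost zero, then rose against the buffer. I stopped at about 8.7 N, the highest reading, and backed off.
- **Latch:** A wrist close-up after letting go shows the tongue fully out behind the keeper pin. The gate stayed shut.

**Checks that were weak or disagreed:**
- **Gate angle:** The camera readings scattered between about -0.015 and -0.065 rad, so the close-up and the force pattern are better evidence of latching.
- **Cup centre:** The scene camera put it about 4–5 mm from the wrist camera's rim fit. I used the wrist fit, and the insert went in.
- **Yellow look-alike:** The arm hid it in the last picture. It was in its place in the crops viewed during the push.
- **Other things on the table:** I checked them only by eye in the last picture. They look unmoved.

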